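# Show the helper which pigment goes into which bowl

### The arm

A 7-joint arm with a two-finger parallel gripper is mounted at the origin on the work surface. World frame = base frame: x ahead of the robot, y to its left, z up, the work surface at z = 0. Lengths are in m, angles in degrees, forces in N, time in s.
With the tool pointing down it reaches from about 0.425 to 0.95 m from the base axis. Payload 4.7 kg.
Tool frame: the origin (TCP) lies midway between the tips of the shut fingers; the grasp point (between the pads) lies 19 mm behind it; z points along the fingers, y is the line along which they close (so a half turn about z gives the same grasp; the last joint's range is limited). The gripper opens to 87 mm and grips with 3 to 60 N. Pads are 19 mm wide; open, the fingers measure 117 mm over their backs; the gripper's body (75 mm by 190 mm) begins 51 mm behind the grasp point.
Start: joints at [66.984, 26.849, -2.785, 87.806, 1.381, 65.374, -4.715], TCP at [0.246, -0.629, 0.223] pointing down, gripper open.
Joint ranges: [-148.3, 148.3], [-19.14, 114.17], [-79.39, 73.82], [5.75, 140.21], [-59.74, 239.74], [12.07, 113.84], [-152.46, 152.46]. Speed limits (degrees/s): [147.25, 147.25, 180, 180, 180, 180, 180].

### API

Orientations are given as a 3x3 rotation matrix whose columns are the frame's x, y, z axes.
In Python, from plant import get_obs, camera, close_job gives the robot as it stands. The module is installed in compiled form; this text tells all that it offers.
- The arm moves only by the tool send_rows, never from a script. Its arguments are lists of equal length, an entry for each row: "delta_pos": the shift along the tool's x, y, z in mm, a list of three; "twist": the turn, a rotation vector about the tool's x, y, z in rad, a list of three; "hand": the opening, from 0 (shut) to 1 (fully open). A call has 1 to 10 rows; each row shifts and turns the commanded pose from where the row before left it, along the tool's axes as they then stand; what a row does not reach is not made up. A row lasts 1/8 s, in which the tool goes at most 62.5 mm and 10.7 degrees, less where a joint would pass 70% of its speed; a pose out of reach is approached as far as the arm can. A call is refused whole if a number of a shift passes 62.5 or a number of a turn 0.188, either way. A call with a gripper value outside its range is refused whole. The fingers move at their own pace and stop on an object; "newtons" is the grip in N (left out, the last holds). Time passes only in rows, so rows that do not move let the fingers close. It gives the time, the measured TCP pose, the force, the opening and the grip force at its end, in the units of the state.
- get_obs(): the state, without advancing time (a new reading comes with each control period).
- camera(name): name is "scene" or "top"; returns a dict with "image" (400x640x3 uint8, red, green, blue), "mtx" (3x3 intrinsics, pixels), "k1" (the pictures are not rectified: a ray, as slopes to the right and down, at radius r is drawn at 1 + k1 r^2 times it, then the intrinsics apply), "R" (3x3) and "t" (3): a world point X has camera coordinates R X + t. Camera axes: x right, y down, z forward; pixel columns grow to the right and rows downward; lengths in m; the calibration is good to about 2 mm. A picture is of the moment at which its call begins. There is no depth.
- close_job(): hands the job in; it is judged then, once.
The state is a dict: "time": time; "q": joint angles; "dq": joint speeds; "joint_torque": joint torques, N m; "tool_pos": TCP position; "tool_rot": TCP orientation; "ft_force": force on the tool from outside, world axes, zero at the start; "torque": the same for the moment, N m; "finger_gap": opening from 0.0 (shut) to 1.0 (fully open); "grasp_force": force on a finger pad.
Only numpy, scipy, OpenCV 4.12 (cv2) and the standard library are available. Lean on these libraries where they do the work, as an engineer would, in place of code of your own. Each camera call takes 0.05 s, during which the arm holds its last target. There are 200 camera calls.

### The job

With a fingertip press the green call button on the grey box to call the studio helper and let it spring back, then show what to mix: point straight at the lid of the blue pigment jar from two or three centimetres above its middle and stay there for two seconds, then point in the same way at the middle of the white bowl, two or three centimetres above its rim, and again stay two seconds. Do not touch, push or lift any jar or bowl, and never come down over another jar or the black bowl: pass well above them. Finish by raising the fingertips clear of everything, at least 20 cm above the table.

Things in the scene. Friction and masses are not known exactly. Their poses are not given: they have to be found in the camera images.
- call_button (a joint): The green push button's travel in m: 0 at rest, 0.006 fully down; about 5 N pushes it fully down, and it counts as pressed beyond 0.004. It springs back when let go.
- call_button_top (a point): Centre of the top face of the green round button, 30 mm across, which faces straight up and is pressed straight down; it sits in a black housing on a grey box 70 x 70 x 30 mm fixed to the table.
- blue_jar: Closed blue pigment jar, graspable: a blue pot 62 mm across with a white lid 66 mm across and a blue disc 48 mm across on top of the lid; 60 mm tall in all, standing upright on the wooden board. Origin: centre of its underside, so the lid's top is 60 mm above the origin along z (72 mm above the table). The one to point at.
- red_jar: Closed red pigment jar, graspable: a red pot 62 mm across with a white lid 66 mm across and a red disc 48 mm across on top of the lid; 60 mm tall in all, standing upright on the wooden board. Origin: centre of its underside, so the lid's top is 60 mm above the origin along z (72 mm above the table). A bystander.
- yellow_jar: Closed yellow pigment jar, graspable: a yellow pot 62 mm across with a white lid 66 mm across and a yellow disc 48 mm across on top of the lid; 60 mm tall in all, standing upright on the wooden board. Origin: centre of its underside, so the lid's top is 60 mm above the origin along z (72 mm above the table). A bystander.
- black_jar: Closed black pigment jar, graspable: a black pot 62 mm across with a white lid 66 mm across and a black disc 48 mm across on top of the lid; 60 mm tall in all, standing upright on the wooden board. Origin: centre of its underside, so the lid's top is 60 mm above the origin along z (72 mm above the table). A bystander.
- white_bowl: Open round white ceramic bowl, 120 mm across the rim and 55 mm tall, empty, standing upright on the table. Origin: centre of its underside; the middle of its mouth is 55 mm above along z. The one to point at.
- black_bowl: Open round black rubber bowl, 120 mm across the rim and 55 mm tall, empty, standing upright on the table. Origin: centre of its underside; the middle of its mouth is 55 mm above along z. A bystander.
- call_box: Grey box 70 x 70 x 30 mm fixed to the table, carrying the button in the middle of its top. Origin: centre of its underside.
- board: Fixed wooden board, 110 x 400 mm and 12 mm thick, flat on the table; the four jars stand in a row along its long axis (its y), 96 mm apart in changing order. Origin: centre of its underside.
There are look-alikes about, which are no part of the job. Of the things like the blue_jar, leave any that is pink or turquoise; of the rest the smaller one is meant.

How it is judged:
By the outcome, as a careful person would: the job done as asked, in the order asked, and still so for the second after the job is handed in, with the robot touching nothing.
It also fails if it takes over 64 s, if anything falls off the work surface, if the arm or the gripper's body presses on something with over 40 N, if the wrist force passes 120 N, or if a joint passes its speed limit or range.

## Working session

There is one attempt and no reset: what is moved stays moved. The work goes in short steps, Python scripts to look and compute and a tool call to move; the robot and the scene stay as the last step left them, time stands still between calls to the robot, and variables do not carry over. Pictures are saved under pics/ and viewed, at most 10 in all, crops included, and the job is handed in when it is done.

Besides the shell and the picture viewer there is one more tool, called after ">>>" as a command line: name --argument value ..., lists and objects as JSON in quotes. send_rows: Moves the arm, as the interface text tells. Its arguments: {"type":"object","properties":{"delta_pos":{"type":"array","items":{"type":"array","items":{"type":"number"}}},"twist":{"type":"array","items":{"type":"array","items":{"type":"number"}}},"hand":{"type":"array","items":{"type":"number"}},"newtons":{"type":"number"}},"required":["delta_pos","twist","hand"]}

```bash
mkdir -p pics
cat > h.py <<'E'
import numpy as np, cv2
from plant import get_obs, camera, close_job
def ray(c,u,v,z):
    d=np.array([c['k1'],0,0,0],float)
    p=cv2.undistortPoints(np.array([[[u,v]]],float),np.array(c['mtx'],float),d)[0,0]
    R=np.array(c['R']);t=np.array(c['t']);o=-R.T@t;w=R.T@np.array([p[0],p[1],1])
    return o+w*(z-o[2])/w[2]
E
python3 - <<'E'
from h import *
import pickle
for n in("top","scene"):
    c=camera(n);pickle.dump(c,open(n+'.pkl','wb'));cv2.imwrite(f'pics/{n}.png',c['image'][:,:,::-1])
    print(n,c['k1'],-np.array(c['R']).T@np.array(c['t']))
o=get_obs();print(o['time'],o['tool_pos'],o['tool_rot'],o['finger_gap'])
E
```

```text
top -0.10064670823489429 [ 0.43261788 -0.02602896  0.91329305]
scene 0.030686532668536045 [0.94895397 0.46377962 1.05020617]
0.1 [ 0.24568429 -0.62811698  0.22157759] [[ 9.31287354e-01  3.64284729e-01 -7.07222565e-04]
 [ 3.64285411e-01 -9.31285887e-01  1.65377737e-03]
 [-5.61805514e-05 -1.79777282e-03 -9.99998382e-01]] 0.9976377540937472
```

View pics/top.png

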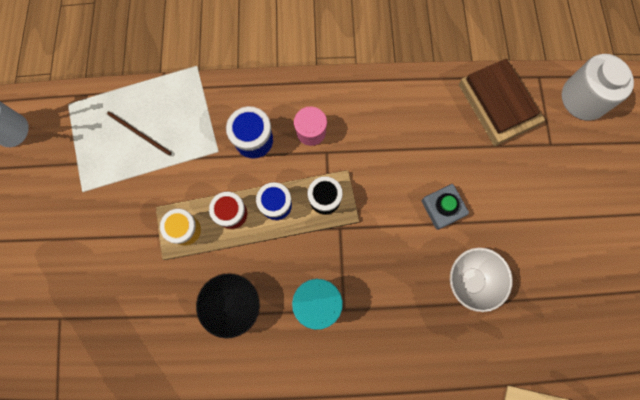

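View pics/scene.png

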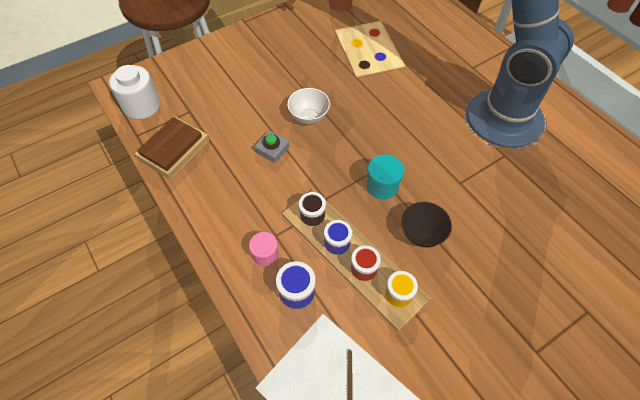

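Top view: the blue candidates are a large blue jar off the board (249,128) and a smaller one on the board (273,200). The pink (310,126) and turquoise (317,303) ones are excluded. The small one on the board fits, since it is smaller and stands in the row. The button is at (449,204), the white bowl at (481,280) and the black bowl at (228,305). In the scene view, blue is at (338,235), button (271,141), bowl (309,106).

```bash
cat > m.py <<'E'
from h import *
import pickle
def tri(a,b,pa,pb):
    A=[];B=[]
    for c,p in((a,pa),(b,pb)):
        o=-np.array(c['R']).T@np.array(c['t']);d=ray(c,*p,0.)-o;d/=np.linalg.norm(d);M=np.eye(3)-np.outer(d,d);A.append(M);B.append(M@o)
    return np.linalg.lstsq(np.vstack(A),np.hstack(B),rcond=None)[0]
C={n:pickle.load(open(n+'.pkl','rb')) for n in('top','scene')}
def blob(n,lo,hi,seed,r):
    h=cv2.cvtColor(C[n]['image'],cv2.COLOR_RGB2HSV);m=cv2.inRange(h,lo,hi)
    k=np.zeros_like(m);cv2.circle(k,seed,r,255,-1);m&=k
    nl,l,s,ce=cv2.connectedComponentsWithStats(m);i=1+s[1:,4].argmax()
    cs,_=cv2.findContours((l==i).astype('uint8'),0,1);e=cv2.fitEllipse(cv2.convexHull(max(cs,key=cv2.contourArea)))
    return e[0],e[1],s[i,4]
for name,lo,hi,st,ss,r,z in(
 ('button',(45,120,60),(80,255,255),(449,204),(271,141),14,.04),
 ('blue',(110,150,140),(130,255,255),(273,199),(338,233),16,.072),
 ('bigblue',(110,150,140),(130,255,255),(248,127),(296,280),22,.1),
 ('bowl',(0,0,110),(180,70,255),(481,280),(309,106),38,.055),
 ('red',(0,150,90),(8,255,255),(226,208),(366,261),16,.072),
 ('yellow',(18,150,120),(30,255,255),(177,226),(402,287),16,.072),
 ('blackbowl',(0,0,0),(180,255,45),(228,305),(427,224),34,.055)):
    a=blob('top',lo,hi,st,r);b=blob('scene',lo,hi,ss,r)
    print(name,np.round(a[0],1),np.round(a[1],1),np.round(b[0],1),np.round(b[1],1),'plane',ray(C['top'],*a[0],z).round(4),ray(C['scene'],*b[0],z).round(4),'tri',tri(C['top'],C['scene'],a[0],b[0]).round(4))
i=C['top']['image'];x=cv2.resize(i[95:235,215:365],None,fx=3.6,fy=3.6,interpolation=2)
cv2.imwrite('pics/crop.png',x[:,:,::-1])
E
python3 m.py
```

```text
button [448.6 202.9] [15.6 16. ] [270.6 138.9] [ 9.9 11. ] plane [ 0.6158 -0.2743  0.04  ] [ 0.611  -0.2798  0.04  ] tri [ 0.6141 -0.2719  0.0501]
blue [272.9 198.6] [22.5 23.5] [337.8 231.9] [16.9 19.4] plane [0.6312 0.0667 0.072 ] [0.6314 0.0653 0.072 ] tri [0.6313 0.0662 0.073 ]
bigblue [247.6 126.4] [28.  30.4] [295.3 279.1] [25.8 27.9] plane [0.7673 0.1098 0.1   ] [0.7801 0.1191 0.1   ] tri [0.776  0.1125 0.0801]
bowl [480.8 279.3] [61.8 65. ] [308.3 104.9] [36.  41.8] plane [ 0.4635 -0.3175  0.055 ] [ 0.4668 -0.3146  0.055 ] tri [ 0.4637 -0.3197  0.0485]
red [225.7 207.9] [22.5 23.7] [365.8 258.1] [18.4 20.3] plane [0.617  0.1561 0.072 ] [0.617 0.154 0.072] tri [0.6171 0.1552 0.0739]
yellow [176.2 225.1] [22.4 24.1] [402.3 284.4] [19.6 21.7] plane [0.5878 0.2498 0.072 ] [0.5881 0.2478 0.072 ] tri [0.5881 0.2487 0.0734]
blackbowl [227.6 305.4] [62.  64.1] [444.4 234.5] [ 5.5 15.3] plane [0.4368 0.156  0.055 ] [0.4218 0.2023 0.055 ] tri [0.4226 0.1792 0.0258]
```

View pics/crop.png

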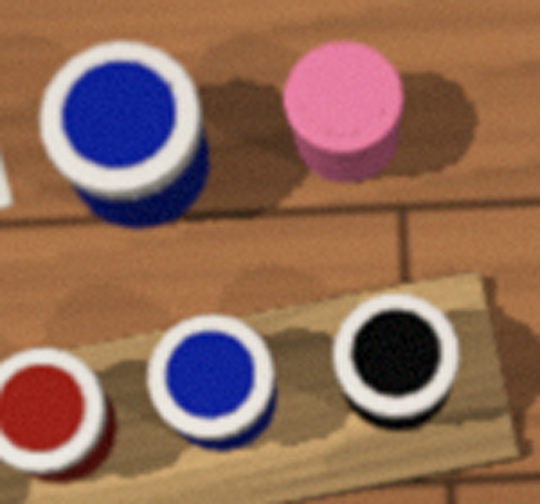

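The crop shows two blue jars: the larger off the board and the smaller on the board at top (273,199), next to the black one. The smaller is the target. I'll move above the button with the fingers shutting.

>>> send_rows --delta_pos '[[25, -10, 0], [45, -19, 0], [55, -23, 0], [60, -25, 0], [60, -25, 0], [60, -25, 0], [60, -25, 0], [50, -21, 0], [38, -16, 0], [20, -8, 0]]' --twist '[[0, 0, 0], [0, 0, 0], [0, 0, 0], [0, 0, 0], [0, 0, 0], [0, 0, 0], [0, 0, 0], [0, 0, 0], [0, 0, 0], [0, 0, 0]]' --hand '[0, 0, 0, 0, 0, 0, 0, 0, 0, 0]'

```text
time: 1.35
tool_pos: [0.6088, -0.2771, 0.222]
tool_rot: [[0.93, 0.367, -0.001], [0.367, -0.93, 0.001], [-0.0, -0.001, -1.0]]
ft_force: [0.4, 0.0, 0.1]
finger_gap: 0.018
grasp_force: 0.0
```

>>> send_rows --delta_pos '[[0, 0, 20], [0, 0, 40], [0, 0, 40], [0, 0, 20], [0, 0, 0], [0, 0, 0]]' --twist '[[0, 0, 0], [0, 0, 0], [0, 0, 0], [0, 0, 0], [0, 0, 0], [0, 0, 0]]' --hand '[0, 0, 0, 0, 0, 0]'

```text
time: 2.1
tool_pos: [0.6085, -0.2806, 0.1042]
tool_rot: [[0.931, 0.364, 0.003], [0.364, -0.931, -0.001], [0.002, 0.002, -1.0]]
ft_force: [1.0, -0.4, 0.8]
finger_gap: 0.004
grasp_force: 0.0
```

Run:
```python
from h import *
a=camera('top');b=camera('scene')
o=get_obs();p=o['tool_pos'];print(o['time'],p,o['tool_rot'],o['finger_gap'],o['ft_force'])
def pr(c,X): return cv2.projectPoints(np.array([X],float),cv2.Rodrigues(np.array(c['R']))[0],np.array(c['t']),np.array(c['mtx']),np.array([c['k1'],0,0,0]))[0].ravel()
print(pr(a,p),pr(b,p),pr(a,[.614,-.272,.048]),pr(b,[.614,-.272,.048]))
v=b['image'][60:220,180:400];w=a['image'][120:320,380:580]
cv2.imwrite('pics/c2.png',np.hstack([cv2.resize(v,(400,291)),cv2.resize(w,(291,291))])[:,:,::-1])
```

```text
2.2 [ 0.60861956 -0.28038719  0.10450716] [[ 0.93139054  0.36400775  0.00316514]
 [ 0.3640133  -0.93139273 -0.00137818]
 [ 0.00244632  0.00243578 -0.99999404]] 0.008607995859079369 [-0.47350426  0.62844122  1.06513839]
[461.35845513 198.9956271 ] [269.13877175 122.70033828] [448.60341523 202.9848284 ] [270.90294092 139.47624466]
```

View pics/c2.png

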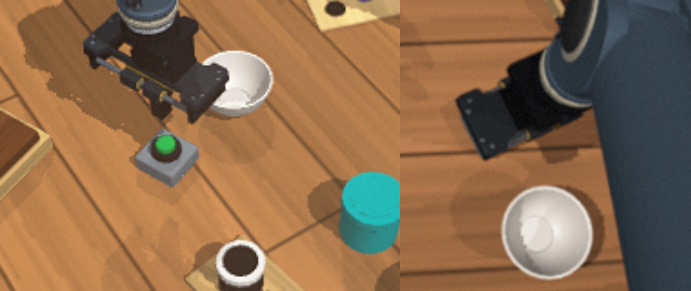

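The picture shows the shut fingertips at scene (268,123), matching the projection, with the button 1 cm to the side. I'll correct that and descend.

>>> send_rows --delta_pos '[[4, -3, 5], [4, -3, 10], [0, 0, 10], [0, 0, 10], [0, 0, 5], [0, 0, 0]]' --twist '[[0, 0, 0], [0, 0, 0], [0, 0, 0], [0, 0, 0], [0, 0, 0], [0, 0, 0]]' --hand '[0, 0, 0, 0, 0, 0]'

```text
time: 2.95
tool_pos: [0.6124, -0.2714, 0.0619]
tool_rot: [[0.931, 0.364, -0.001], [0.364, -0.931, 0.0], [-0.001, -0.001, -1.0]]
ft_force: [0.3, 0.4, -0.3]
finger_gap: 0.001
grasp_force: 0.0
```

>>> send_rows --delta_pos '[[0, 0, 4], [0, 0, 4], [0, 0, 2], [0, 0, 2], [0, 0, 0], [0, 0, 0]]' --twist '[[0, 0, 0], [0, 0, 0], [0, 0, 0], [0, 0, 0], [0, 0, 0], [0, 0, 0]]' --hand '[0, 0, 0, 0, 0, 0]'

```text
time: 3.7
tool_pos: [0.6126, -0.2713, 0.0508]
tool_rot: [[0.931, 0.364, -0.0], [0.364, -0.931, -0.0], [-0.0, 0.0, -1.0]]
ft_force: [-1.9, 1.1, 2.9]
finger_gap: 0.004
grasp_force: 1.1
```

>>> send_rows --delta_pos '[[0, 0, 1], [0, 0, 1], [0, 0, 0], [0, 0, 0]]' --twist '[[0, 0, 0], [0, 0, 0], [0, 0, 0], [0, 0, 0]]' --hand '[0, 0, 0, 0]'

```text
time: 4.2
tool_pos: [0.6127, -0.2713, 0.0487]
tool_rot: [[0.931, 0.364, -0.0], [0.364, -0.931, -0.0], [-0.0, 0.0, -1.0]]
ft_force: [-1.4, 0.5, 3.2]
finger_gap: 0.002
grasp_force: 1.8
```

>>> send_rows --delta_pos '[[0, 0, 1], [0, 0, 1], [0, 0, 0], [0, 0, 0]]' --twist '[[0, 0, 0], [0, 0, 0], [0, 0, 0], [0, 0, 0]]' --hand '[0, 0, 0, 0]'

```text
time: 4.7
tool_pos: [0.6127, -0.2713, 0.0467]
tool_rot: [[0.931, 0.364, -0.0], [0.364, -0.931, -0.0], [-0.0, 0.0, -1.0]]
ft_force: [-2.6, 0.2, 4.7]
finger_gap: 0.003
grasp_force: 2.3
```

>>> send_rows --delta_pos '[[0, 0, 1], [0, 0, 0.5], [0, 0, 0], [0, 0, 0]]' --twist '[[0, 0, 0], [0, 0, 0], [0, 0, 0], [0, 0, 0]]' --hand '[0, 0, 0, 0]'

```text
time: 5.2
tool_pos: [0.6127, -0.2713, 0.0464]
tool_rot: [[0.931, 0.364, -0.0], [0.364, -0.931, -0.0], [-0.0, 0.0, -1.0]]
ft_force: [-4.2, 0.8, 10.8]
finger_gap: 0.005
grasp_force: 5.6
```

Bottomed out: travel stopped and the force rose to 10.8 N. Release and go over to the blue jar, up high.

>>> send_rows --delta_pos '[[0, 0, -5], [0, 0, -20], [0, 0, -40], [0, 0, -45], [0, 0, -30], [0, 0, -15], [0, 0, 0]]' --twist '[[0, 0, 0], [0, 0, 0], [0, 0, 0], [0, 0, 0], [0, 0, 0], [0, 0, 0], [0, 0, 0]]' --hand '[0, 0, 0, 0, 0, 0, 0]'

```text
time: 6.08
tool_pos: [0.6133, -0.2715, 0.2011]
tool_rot: [[0.931, 0.364, 0.002], [0.364, -0.931, -0.001], [0.002, 0.002, -1.0]]
ft_force: [0.6, 0.5, -0.1]
finger_gap: 0.006
grasp_force: 0.0
```

>>> send_rows --delta_pos '[[10, -22, 0], [16, -35, 0], [20, -44, 0], [22, -48, 0], [22, -48, 0], [20, -44, 0], [16, -36, 0], [10, -20, 0], [4, -10, 0], [0, 0, 0]]' --twist '[[0, 0, 0], [0, 0, 0], [0, 0, 0], [0, 0, 0], [0, 0, 0], [0, 0, 0], [0, 0, 0], [0, 0, 0], [0, 0, 0], [0, 0, 0]]' --hand '[0, 0, 0, 0, 0, 0, 0, 0, 0, 0]'

```text
time: 7.32
tool_pos: [0.6311, 0.0653, 0.1996]
tool_rot: [[0.931, 0.364, -0.001], [0.364, -0.931, -0.001], [-0.001, 0.0, -1.0]]
ft_force: [1.0, -0.6, 1.0]
finger_gap: 0.006
grasp_force: 0.0
```

Run:
```python
from h import *
b=camera('scene');o=get_obs();p=o['tool_pos'];R=np.array(o['tool_rot']);print(o['time'],p,o['ft_force'],R[:,2])
print(1000*R.T@(np.array([.6313,.0662,.097])-p))
cv2.imwrite('pics/c3.png',cv2.resize(b['image'][60:340,180:460],(560,560))[:,:,::-1])
```

```text
7.375 [0.63124468 0.06411523 0.19970086] [-0.01738289 -0.4506754   0.7084274 ] [-5.15862087e-04 -1.14351584e-03 -9.99999213e-01]
[  0.89973867  -2.01293658 102.69837049]
```

View pics/c3.png

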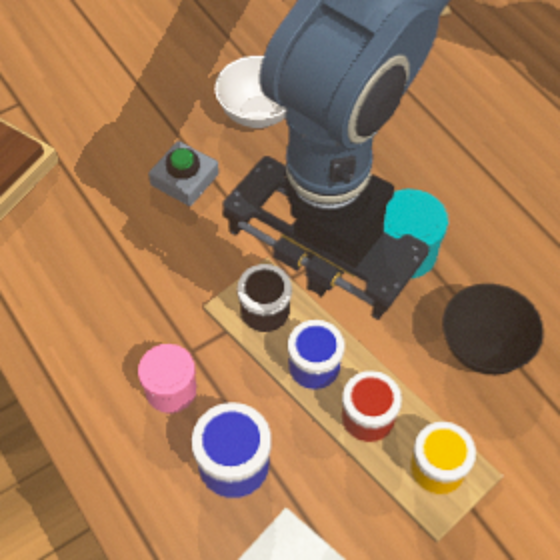

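The button is back up at (182,158) in the crop, the jars stand untouched and the tip is above the blue lid. Descend and dwell.

>>> send_rows --delta_pos '[[1, -1, 10], [0, -1, 20], [0, 0, 25], [0, 0, 22], [0, 0, 14], [0, 0, 8], [0, 0, 4], [0, 0, 0], [0, 0, 0]]' --twist '[[0, 0, 0], [0, 0, 0], [0, 0, 0], [0, 0, 0], [0, 0, 0], [0, 0, 0], [0, 0, 0], [0, 0, 0], [0, 0, 0]]' --hand '[0, 0, 0, 0, 0, 0, 0, 0, 0]'

```text
time: 8.5
tool_pos: [0.632, 0.0679, 0.0978]
tool_rot: [[0.931, 0.364, 0.001], [0.364, -0.931, 0.0], [0.001, 0.0, -1.0]]
ft_force: [-0.2, -0.5, 0.0]
finger_gap: 0.005
grasp_force: 0.0
```

>>> send_rows --delta_pos '[[0, 0, 0], [0, 0, 0], [0, 0, 0], [0, 0, 0], [0, 0, 0], [0, 0, 0], [0, 0, 0], [0, 0, 0], [0, 0, 0], [0, 0, 0]]' --twist '[[0, 0, 0], [0, 0, 0], [0, 0, 0], [0, 0, 0], [0, 0, 0], [0, 0, 0], [0, 0, 0], [0, 0, 0], [0, 0, 0], [0, 0, 0]]' --hand '[0, 0, 0, 0, 0, 0, 0, 0, 0, 0]'

```text
time: 9.75
tool_pos: [0.6315, 0.0678, 0.0971]
tool_rot: [[0.931, 0.364, 0.0], [0.364, -0.931, -0.0], [0.0, 0.0, -1.0]]
ft_force: [0.1, 0.5, -0.4]
finger_gap: 0.003
grasp_force: 0.0
```

>>> send_rows --delta_pos '[[0, 0, 0], [0, 0, 0], [0, 0, 0], [0, 0, 0], [0, 0, 0], [0, 0, 0], [0, 0, 0], [0, 0, 0], [0, 0, 0], [0, 0, 0]]' --twist '[[0, 0, 0], [0, 0, 0], [0, 0, 0], [0, 0, 0], [0, 0, 0], [0, 0, 0], [0, 0, 0], [0, 0, 0], [0, 0, 0], [0, 0, 0]]' --hand '[0, 0, 0, 0, 0, 0, 0, 0, 0, 0]'

```text
time: 11.0
tool_pos: [0.6315, 0.0678, 0.097]
tool_rot: [[0.931, 0.364, 0.0], [0.364, -0.931, -0.0], [0.0, 0.0, -1.0]]
ft_force: [-0.8, 0.3, -0.2]
finger_gap: 0.002
grasp_force: 0.0
```

>>> send_rows --delta_pos '[[0, 0, -10], [0, 0, -25], [0, 0, -35], [0, 0, -25], [0, 0, -15], [0, 0, 0]]' --twist '[[0, 0, 0], [0, 0, 0], [0, 0, 0], [0, 0, 0], [0, 0, 0], [0, 0, 0]]' --hand '[0, 0, 0, 0, 0, 0]'

```text
time: 11.75
tool_pos: [0.6321, 0.0679, 0.2083]
tool_rot: [[0.931, 0.364, 0.002], [0.364, -0.931, 0.0], [0.002, 0.001, -1.0]]
ft_force: [-0.1, -0.5, -1.3]
finger_gap: 0.003
grasp_force: 0.0
```

>>> send_rows --delta_pos '[[-12, 12, 0], [-28, 28, 0], [-38, 38, 0], [-42, 42, 0], [-42, 42, 0], [-42, 42, 0], [-36, 36, 0], [-28, 28, 0], [-18, 19, 0], [-10, 11, 0]]' --twist '[[0, 0, 0], [0, 0, 0], [0, 0, 0], [0, 0, 0], [0, 0, 0], [0, 0, 0], [0, 0, 0], [0, 0, 0], [0, 0, 0], [0, 0, 0]]' --hand '[0, 0, 0, 0, 0, 0, 0, 0, 0, 0]'

```text
time: 13.0
tool_pos: [0.4619, -0.3194, 0.2059]
tool_rot: [[0.933, 0.361, -0.003], [0.361, -0.933, 0.001], [-0.002, -0.002, -1.0]]
ft_force: [-0.6, 0.7, -0.2]
finger_gap: 0.005
grasp_force: 0.0
```

>>> send_rows --delta_pos '[[0, 0, 0], [0, 0, 0], [0, 0, 0]]' --twist '[[0, 0, 0], [0, 0, 0], [0, 0, 0]]' --hand '[0, 0, 0]'

```text
time: 13.38
tool_pos: [0.4651, -0.3162, 0.207]
tool_rot: [[0.93, 0.366, 0.0], [0.366, -0.93, 0.0], [0.0, -0.0, -1.0]]
ft_force: [0.6, 0.3, -0.4]
finger_gap: 0.002
grasp_force: 0.0
```

Run:
```python
from h import *
a=camera('top');o=get_obs();p=o['tool_pos'];R=np.array(o['tool_rot']);print(o['time'],p,o['q'])
print(1000*R.T@(np.array([.4645,-.317,.080])-p))
```

```text
13.425 [ 0.46497854 -0.31637669  0.2070775 ] [ 36.12536657  17.49794754  -7.67970773 104.16134936   2.67809021
  58.51198605 -41.11892961]
[ -0.71224904   0.42507406 127.07722062]
```

>>> send_rows --delta_pos '[[-0.5, 0.5, 10], [0, 0, 25], [0, 0, 30], [0, 0, 25], [0, 0, 18], [0, 0, 12], [0, 0, 7], [0, 0, 0], [0, 0, 0]]' --twist '[[0, 0, 0], [0, 0, 0], [0, 0, 0], [0, 0, 0], [0, 0, 0], [0, 0, 0], [0, 0, 0], [0, 0, 0], [0, 0, 0]]' --hand '[0, 0, 0, 0, 0, 0, 0, 0, 0]'

```text
time: 14.55
tool_pos: [0.4646, -0.3185, 0.0808]
tool_rot: [[0.931, 0.364, 0.001], [0.364, -0.931, -0.001], [0.001, 0.001, -1.0]]
ft_force: [0.1, 0.4, -0.7]
finger_gap: 0.007
grasp_force: 0.0
```

>>> send_rows --delta_pos '[[0, 0, 0], [0, 0, 0], [0, 0, 0], [0, 0, 0], [0, 0, 0], [0, 0, 0], [0, 0, 0], [0, 0, 0], [0, 0, 0], [0, 0, 0]]' --twist '[[0, 0, 0], [0, 0, 0], [0, 0, 0], [0, 0, 0], [0, 0, 0], [0, 0, 0], [0, 0, 0], [0, 0, 0], [0, 0, 0], [0, 0, 0]]' --hand '[0, 0, 0, 0, 0, 0, 0, 0, 0, 0]'

```text
time: 15.8
tool_pos: [0.4641, -0.3182, 0.0801]
tool_rot: [[0.931, 0.364, 0.0], [0.364, -0.931, -0.0], [0.0, 0.0, -1.0]]
ft_force: [-0.9, 0.2, 0.6]
finger_gap: 0.009
grasp_force: 0.0
```

>>> send_rows --delta_pos '[[0, 0, 0], [0, 0, 0], [0, 0, 0], [0, 0, 0], [0, 0, 0], [0, 0, 0], [0, 0, 0], [0, 0, 0], [0, 0, 0], [0, 0, 0]]' --twist '[[0, 0, 0], [0, 0, 0], [0, 0, 0], [0, 0, 0], [0, 0, 0], [0, 0, 0], [0, 0, 0], [0, 0, 0], [0, 0, 0], [0, 0, 0]]' --hand '[0, 0, 0, 0, 0, 0, 0, 0, 0, 0]'

```text
time: 17.05
tool_pos: [0.4641, -0.3182, 0.0801]
tool_rot: [[0.931, 0.364, 0.0], [0.364, -0.931, -0.0], [0.0, 0.0, -1.0]]
ft_force: [-0.8, -0.6, 0.1]
finger_gap: 0.004
grasp_force: 0.0
```

>>> send_rows --delta_pos '[[0, 0, -10], [0, 0, -25], [0, 0, -35], [0, 0, -40], [0, 0, -35], [0, 0, -20], [0, 0, -10], [0, 0, 0], [0, 0, 0], [0, 0, 0]]' --twist '[[0, 0, 0], [0, 0, 0], [0, 0, 0], [0, 0, 0], [0, 0, 0], [0, 0, 0], [0, 0, 0], [0, 0, 0], [0, 0, 0], [0, 0, 0]]' --hand '[0, 0, 0, 0, 0, 0, 0, 0, 0, 0]'

```text
time: 18.3
tool_pos: [0.4636, -0.3179, 0.254]
tool_rot: [[0.931, 0.364, -0.002], [0.364, -0.931, 0.001], [-0.001, -0.002, -1.0]]
ft_force: [0.3, -0.1, 0.1]
finger_gap: 0.007
grasp_force: 0.0
```

Run:
```python
from h import *
b=camera('scene');o=get_obs();print(o['time'],o['tool_pos'],o['ft_force'])
cv2.imwrite('pics/c4.png',b['image'][:,:,::-1])
```

```text
18.35 [ 0.463716   -0.31799699  0.2541627 ] [-0.14280635  0.01496646  0.37008002]
```

View pics/c4.png

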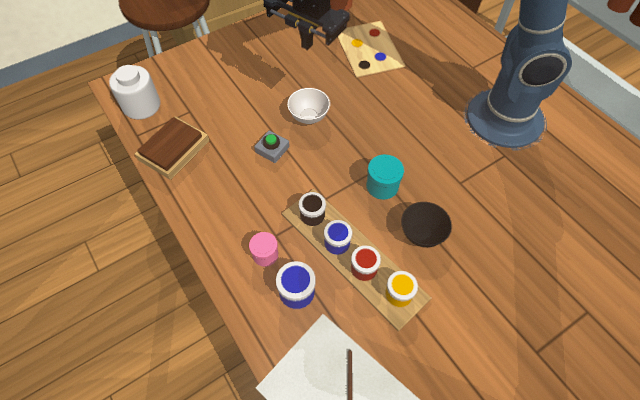

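Everything stands where it was: the bowl at (309,106), blue jar at (338,235) and button up at (271,141). The gripper is raised to 0.254 m, so I'm handing in.

```bash
python3 -c "
from plant import close_job
print(close_job())"
```

```text
the job is handed in; nothing more can be done
None
```

I pressed the button fully and it sprang back, then pointed for at least 2 s each about 25 mm above the blue jar's lid and the white bowl's rim. No jar or bowl moved, and I handed the job in at about 18 s with the fingertips at 25 cm; no verdict was returned.

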